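Set a bearing ring up in the ring gauge

ROBOT

A 6-joint arm with a two-finger parallel gripper is mounted at the origin on the work surface. World frame = base frame: x ahead of the robot, y to its left, z up, the work surface at z = 0. Lengths are in mm, angles in degrees, forces in N, time in s.
With the tool pointing down it reaches from about 300 to 850 mm from the base axis. Payload 4.2 kg.
Tool frame: the origin (TCP) lies midway between the tips of the shut fingers; the grasp point (between the pads) lies 19 mm behind it; z points along the fingers, y is the line along which they close (so a half turn about z gives the same grasp; the last joint's range is limited). The gripper opens to 91 mm and grips with 3 to 60 N. Pads are 32 mm wide; open, the fingers measure 118 mm over their backs; the gripper's body (76 mm by 178 mm) begins 60 mm behind the grasp point.
Start: joints at [-78.037, 18.312, 89.639, -0, 72.044, -1.146], TCP at [130.418, -560.033, 193.776] pointing down, gripper open.
Joint ranges: [-177.97, 177.97], [-48.28, 115.42], [12.27, 149.76], [-77.06, 257.06], [2.81, 150.46], [-146.56, 146.56]. Speed limits (degrees/s): [147.25, 147.25, 180, 180, 180, 180].

INTERFACE

Orientations are given as [roll, pitch, yaw] about the fixed x, y, z axes, in that order (R = Rz(yaw) Ry(pitch) Rx(roll)).
In Python, from workcell import state, grab_frame, camera_model, workorder gives the robot as it stands.
- The arm moves only by the tool carry_out, never from a script. Its argument "commands" is a list of rows, each a list of 7 numbers: the turn, a rotation vector about the tool's x, y, z in degrees, then the shift along the tool's x, y, z in mm, then the opening, from -1 (shut) to 1 (fully open). In form: [[ax, ay, az, dx, dy, dz, hand], ...]. A call has 1 to 20 rows; each row is the pose to reach, as a shift and turn from the pose commanded when the call began, along the tool's axes at that moment; what a row does not reach only later rows make up. A row lasts 1/10 s, in which the tool goes at most 50 mm and 8.59 degrees, less where a joint would pass 70% of its speed; a pose out of reach is approached as far as the arm can. A call with a gripper value outside its range is refused whole. The fingers move at their own pace and stop on an object; "force" is the grip in N (left out, the last holds). Time passes only in rows, so rows that repeat a pose let the fingers close. It gives the time, the measured TCP pose, the force, the opening and the grip force at its end, in the units of the state.
- state(): the state, without advancing time (a new reading comes with each control period).
- grab_frame(name): name is "scene" or "top" or "wrist"; returns the picture (480x640x3 uint8, red, green, blue); there is no depth.
- camera_model(name): a dict with "fx", "fy", "cx", "cy" (pixels), "origin" and "rotation" of the camera in the world; the wrist camera has in their place "mount" (4x4, takes a point from camera to tool coordinates, whose origin is the TCP and whose axes are the flange's). Camera axes: x right, y up, looking along -z (the intrinsics and any distortion apply to the point x, -y, -z); pixel columns grow to the right and rows downward; lengths in mm; the calibration is good to about 2 mm. A picture is of the moment at which its call begins: read the wrist's pose just before it. camera_model takes no time and is no camera call.
- workorder.job_done(): hands the job in; it is judged then, once.
The state is a dict: "time_s": time; "qpos": joint angles; "qvel": joint speeds; "effort": joint torques, N m; "ee_pos": TCP position; "ee_rot": TCP orientation; "force": force on the tool from outside, world axes, zero at the start; "torque": the same for the moment, N m; "gripper_width": finger opening in mm; "gripper_force": force on a finger pad.
Only numpy, scipy, OpenCV 4.12 (cv2) and the standard library are available. Lean on these libraries where they do the work, as an engineer would, in place of code of your own. Each camera call takes 0.05 s, during which the arm holds its last target. There are 200 camera calls.

TASK

Get the bearing ring ready to be gauged: with the fingertips, slide the larger of the two rings on the granite plate until it lies against both stop pins, and only then push the gauge head along its slot until its plunger meets the ring and is pressed in about half of its 12 mm travel. Just push, gently: never grip or lift anything, and leave the small ring, the cage and everything else where they are. Finish with the hand clear.

Things in the scene. Friction and masses are not known exactly. Their poses are not given: they have to be found in the camera images.
- gauge: The ring gauge, fixed: a dark granite plate, 280 mm (its x) by 380 mm (its y), its top 40 mm above the table. Origin: under the plate's centre, at table height. Its y axis runs along the steel-lined slot from the gauge head towards the two stop pins, z up; turned by up to 0.3 rad from the world axes.
- seat (a point): Point on the plate's top where the centre of the large ring's underside lies when the ring touches both stop pins; x = 0, y = 115, z = 40 mm in the gauge's frame. The pins are upright steel dowels, 12 mm in diameter, standing 28 mm out of the plate, centres 29.7 mm either side of this point (gauge x) and 29.7 mm beyond it (gauge +y).
- ring: The ring to be gauged: the larger of the two steel bearing rings on the granite plate, outer diameter 72 mm, bore 56 mm, 22 mm high, lying flat, 0.2 to 0.4 kg; slides freely. Origin: centre of its underside. It starts 68 to 86 mm to one side of the slot, the smaller ring to the other side (either way round).
- head (a joint): Travel in m of the gauge head along the slot towards the pins (the gauge's +y), 0 to 0.155; starts at 0 to 0.04. The head is a steel slide block with, in front of it, a dial indicator lying face up (diameter 58 mm, top 27 mm above the plate). It drags with about 4 N and stays where it is left. With the ring against both pins the plunger tip meets the ring at about 0.129.
- head_back (a point): Middle of the slide block's rear face, upright and flat, turned away from the pins: the place to push. Block 44 mm wide, 26 mm long, 30 mm high; this point 15.5 mm above the plate, 119 mm behind the tip of the plunger while that is out. On the block stands a slackened dark knurled clamp screw, diameter 18 mm, top 44 mm above the plate.
- plunger_tip (a point): Front end of the indicator's round plunger tip (8 mm in diameter), on the line of the slot, 15 mm above the plate.
- plunger (a joint): How far the plunger is pressed into the indicator, in m: 0 fully out, 0.012 fully in. Soft spring, 0.4 N at the start, 1.1 N fully in. The dial's needle makes one turn over this travel.
- inner_ring: Bystander: the smaller bearing ring on the granite plate, ground steel, outer diameter 50 mm, bore 36 mm, 22 mm high, lying flat, with a groove round its outside. Origin: centre of its underside. Must be left where it stands.
- cage: Bystander: brass ball cage (a thin ring of bars), outer diameter 50 mm, 14 mm high, lying on the granite plate near one of its corners at the head end. Origin: centre of its underside. Must be left where it stands.
- hub: Bystander on the table: flanged steel hub, flange diameter 96 mm, upright tube diameter 25 mm, 112 mm high. Origin: centre of its underside. Must be left where it stands.
- housing: Bystander on the table: flanged steel housing, diameter 66 to 72 mm with a 100 mm flange half-way up, 86 mm high. Origin: centre of its underside. Must be left where it stands.
- shaft: Bystander on the table: upright stepped steel shaft, foot diameter 48 mm, 132 mm high. Origin: centre of its underside. Must be left where it stands.
- sleeve: Bystander on the table: cream plastic spacer sleeve, diameter 50 mm, 45 mm high. Origin: centre of its underside. Must be left where it stands.
- tweezers: Bystander on the table: dark steel tweezers lying flat, 135 mm long, 4 mm thick. Origin: about the middle, on the table. Must be left where it stands.
Things that resemble listed ones, but are neither listed nor needed, are in the scene too. What is shaped like the ring but green is not meant.

How it is judged:
By the outcome, as a careful person would: the job done as asked, in the order asked, and still so for the second after the job is handed in, with the robot touching nothing.
It also fails if it takes over 58 s, if anything falls off the work surface, if the arm or the gripper's body presses on something with over 40 N, if the wrist force passes 120 N, or if a joint passes its speed limit or range.

## Working session

There is one attempt and no reset: what is moved stays moved. The work goes in short steps, Python scripts to look and compute and a tool call to move; the robot and the scene stay as the last step left them, time stands still between calls to the robot, and variables do not carry over. Pictures are saved under pics/ and viewed, at most 10 in all, crops included, and the job is handed in when it is done.

Besides the shell and the picture viewer there is one more tool, called after ">>>" as a command line: name --pt "numbers of a row" for each row, then --argument value for the rest. carry_out: Moves the arm, as the interface text tells. Its arguments: {"type":"object","properties":{"commands":{"type":"array"},"force":{"type":"number"}},"required":["commands"]}

```bash
mkdir -p pics
cat > h.py <<'E'
import numpy as np,cv2
from workcell import state,grab_frame,camera_model
def ray(m,u,v):
    d=m.get("dist",m.get("distortion"))
    K=np.array([[m["fx"],0,m["cx"]],[0,m["fy"],m["cy"]],[0,0,1.]])
    p=cv2.undistortPoints(np.array([[[u,v]]],float),K,None if d is None else np.array(d,float))[0,0]
    return np.array(m["origin"]),np.array(m["rotation"])@np.array([p[0],-p[1],-1])
def onz(m,u,v,z):
    o,d=ray(m,u,v); return o+d*(z-o[2])/d[2]
E
python3 - <<'E'
from h import *
for n in("top","scene"):
    cv2.imwrite(f"pics/{n}.png",grab_frame(n)[:,:,::-1]); print(n,camera_model(n))
print(camera_model("wrist")); print(state())
E
```

```text
top {'fx': 569.9506942773037, 'fy': 569.9506942773037, 'cx': 318.6468587283383, 'cy': 239.7304158072698, 'origin': array([ 320.15433456,  -16.91099565, 1259.46244491]), 'rotation': array([ 1.26256521e+01,  6.19845059e-02, -8.86503150e+01])}
scene {'fx': 434.8088953435016, 'fy': 434.8088953435016, 'cx': 316.28909681248354, 'cy': 233.0022180992753, 'origin': array([1231.81449484, -336.46186202,  570.15206489]), 'rotation': array([55.21755248,  0.54760413, 61.91965537])}
{'fx': 340.0655075008451, 'fy': 340.0655075008451, 'cx': 320.677270794524, 'cy': 238.42112249812018, 'mount': array([[-6.41797161e-05,  9.69836022e-01,  2.43758255e-01,
         6.91175207e+01],
       [ 9.99999960e-01, -5.17096218e-06,  2.83866075e-04,
         1.50691787e+00],
       [ 2.76564009e-04,  2.43758263e-01, -9.69835982e-01,
        -1.90324754e+02],
       [ 0.00000000e+00,  0.00000000e+00,  0.00000000e+00,
         1.00000000e+00]])}
{'time_s': 0.1, 'qpos': array([-7.80359843e+01,  1.83465190e+01,  8.96986233e+01,  2.48882819e-03,
        7.20446635e+01, -1.14467941e+00]), 'qvel': array([-0.03840433, -0.02405695, -0.14089399, -0.06691017,  0.0091893 ,
        0.00116094]), 'effort': array([ 4.79931350e-05, -4.13331807e+01, -2.32509667e+01,  7.28545873e-02,
        4.21897299e-02, -5.87757290e-05]), 'ee_pos': array([ 130.33656065, -559.53775722,  193.02438623]), 'ee_rot': array([-1.79910259e+02, -4.15999480e-03,  1.31079227e+01]), 'force': array([ 0.00628398, -0.34598738, -0.38433804]), 'torque': array([-0.04250813,  0.03390371, -0.05365161]), 'gripper_force': 0.0, 'gripper_width': 91.46689189310683}
```

Create h.py:
```python
import numpy as np,cv2
from scipy.spatial.transform import Rotation as Ro
from workcell import state,grab_frame,camera_model
def ray(m,u,v):
    p=np.array([(u-m["cx"])/m["fx"],-(v-m["cy"])/m["fy"],-1])
    return np.array(m["origin"]),Ro.from_euler("xyz",m["rotation"],degrees=True).as_matrix()@p
def onz(m,u,v,z):
    o,d=ray(m,u,v); return o+d*(z-o[2])/d[2]
```

```text
(no output)
```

View pics/top.png

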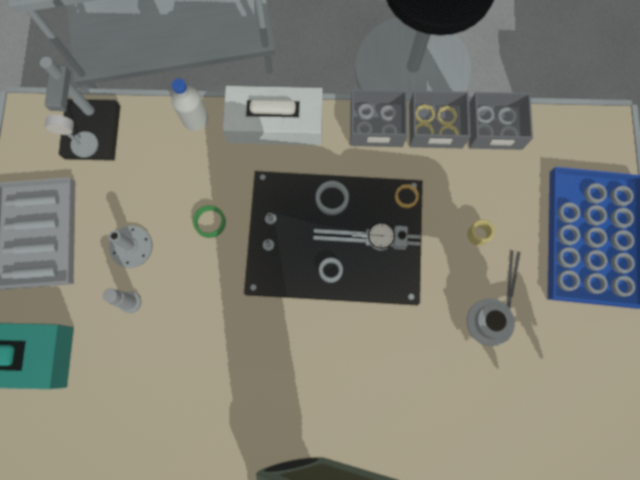

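View pics/scene.png

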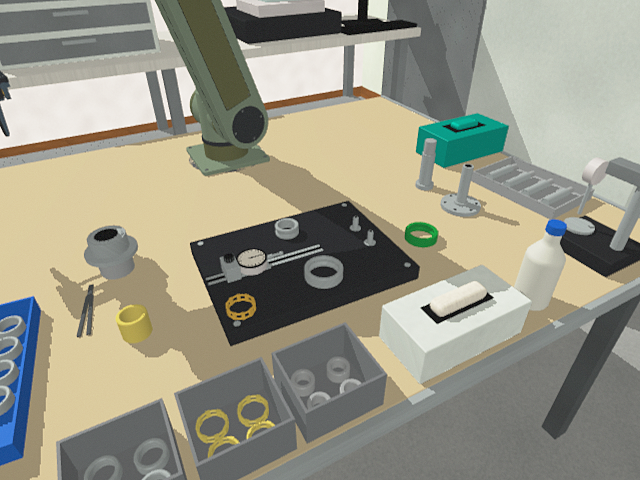

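Run:
```python
from h import *
im=cv2.imread("pics/top.png"); m=camera_model("top")
c=im[165:310,240:430]; cv2.imwrite("pics/crop.png",cv2.resize(c,None,fx=4,fy=4,interpolation=cv2.INTER_CUBIC))
g=cv2.cvtColor(im,cv2.COLOR_BGR2GRAY); 
# plate outline
mk=np.zeros_like(g); mk[165:310,235:432]=(im[165:310,235:432].max(2)<60)*255
hsv=cv2.cvtColor(im,cv2.COLOR_BGR2HSV)
tan=((hsv[...,1]>50)&(hsv[...,2]>60)).astype(np.uint8)*255
pl=cv2.morphologyEx(mk,cv2.MORPH_CLOSE,np.ones((25,25)))
cs,_=cv2.findContours(pl,0,1);k=max(cs,key=cv2.contourArea)
ap=cv2.approxPolyDP(cv2.convexHull(k),6,True)[:,0]; print(ap)
for p in ap: print(onz(m,*p,40).round(1))
R=cv2.minAreaRect(k);print(R)
br=((g>85)*255).astype(np.uint8); br[pl==0]=0
n,l,s,ce=cv2.connectedComponentsWithStats(br)
for i in range(1,n):
    if s[i,4]>12:
        ys,xs=np.where(l==i);(x,y),r=cv2.minEnclosingCircle(np.c_[xs,ys].astype(np.float32))
        print(s[i],(round(x,1),round(y,1),round(r,1)),onz(m,x,y,62).round(1))
```

```text
[[255 173]
 [420 181]
 [418 301]
 [245 293]]
[743.8 137.8  40. ]
[ 733.5 -233.3   40. ]
[ 463.8 -224.9   40. ]
[472.3 146.2  40. ]
((334.61846923828125, 237.36767578125), (173.56568908691406, 123.14344024658203), 3.1798300743103027)
[260 175   5   4  17] (262.0, 177.0, 2.2) [727.2 119.1  62. ]
[316 181  32  33 382] (331.6, 197.0, 16.2) [684.8 -35.4  62. ]
[396 183  22  24 173] (407.0, 194.0, 13.0) [ 695.5 -200.5   62. ]
[265 214  11  10  79] (270.1, 218.0, 5.2) [634.2  97.1  62. ]
[ 313  224   81   26 1003] (353.0, 235.5, 40.1) [599.4 -83.1  62. ]
[391 226  29  23 273] (404.8, 238.9, 15.1) [ 594.4 -194.7   62. ]
[263 240  11  10  76] (267.9, 244.5, 5.1) [575.2  99.5  62. ]
[319 258  24  25 303] (330.5, 269.7, 12.6) [523.5 -36.1  62. ]
[251 285   5   5  21] (253.0, 287.0, 2.2) [482.7 127.   62. ]
[408 293   7   7  36] (410.8, 296.3, 3.3) [ 470.8 -206.2   62. ]
```

View pics/crop.png

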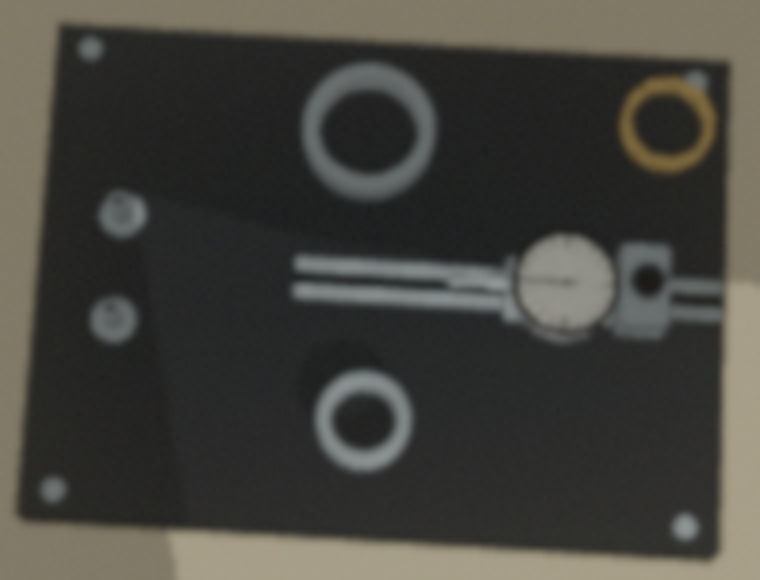

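The scene has several rings:
- Large steel ring on the plate, top px (332,197). It is about 72 mm across and lies beside the slot, so this is the target.
- Small steel ring at (330,270), a bystander.
- Brass cage at (407,195), a bystander.
- Green ring at (209,221), off the plate, a decoy.

The enlarged crop confirms the target. The pins are at (270,218) and (268,245), the dial is at (381,236), and the block with its dark screw is at (402,237). I'll move above the plate for a wrist view.

```bash
cat >> h.py <<'E'
def go(p,yaw):
    s=state(); R=Ro.from_euler("xyz",s["ee_rot"],degrees=True); T=Ro.from_euler("xyz",[180,0,yaw],degrees=True)
    print("turn",(R.inv()*T).as_rotvec(degrees=True).round(2),"shift",R.inv().apply(np.array(p)-s["ee_pos"]).round(1),"t",s["time_s"],"F",s["force"].round(1))
def wray(u,v,s):
    m=camera_model("wrist"); M=np.array(m["mount"]); R=Ro.from_euler("xyz",s["ee_rot"],degrees=True).as_matrix()
    p=np.array([(u-m["cx"])/m["fx"],-(v-m["cy"])/m["fy"],-1])
    return R@M[:3,3]+s["ee_pos"],R@M[:3,:3]@p
def wz(u,v,z,s):
    o,d=wray(u,v,s); return o+d*(z-o[2])/d[2]
E
python3 -c "
from h import *
go([600,-30,280],-1.5)"
```

```text
turn [-9.000e-02  1.000e-02  1.461e+01] shift [ 577.5 -409.4  -86.3] t 0.1 F [ 0.  -0.3 -0.4]
```

>>> carry_out --pt "0 0 0 0 0 -86 -1" --pt "0 0 14.6 577.5 -409.4 -86 -1" --pt "0 0 14.6 577.5 -409.4 -86 -1" --pt "0 0 14.6 577.5 -409.4 -86 -1" --pt "0 0 14.6 577.5 -409.4 -86 -1" --pt "0 0 14.6 577.5 -409.4 -86 -1" --pt "0 0 14.6 577.5 -409.4 -86 -1" --pt "0 0 14.6 577.5 -409.4 -86 -1" --pt "0 0 14.6 577.5 -409.4 -86 -1" --pt "0 0 14.6 577.5 -409.4 -86 -1" --pt "0 0 14.6 577.5 -409.4 -86 -1" --pt "0 0 14.6 577.5 -409.4 -86 -1" --pt "0 0 14.6 577.5 -409.4 -86 -1" --pt "0 0 14.6 577.5 -409.4 -86 -1" --pt "0 0 14.6 577.5 -409.4 -86 -1" --pt "0 0 14.6 577.5 -409.4 -86 -1" --pt "0 0 14.6 577.5 -409.4 -86 -1" --pt "0 0 14.6 577.5 -409.4 -86 -1" --pt "0 0 14.6 577.5 -409.4 -86 -1" --pt "0 0 14.6 577.5 -409.4 -86 -1"

```text
time_s: 2.1
ee_pos: [599.2, -31.7, 280.1]
ee_rot: [180.0, -0.0, -1.6]
force: [0.0, 0.0, -0.1]
gripper_width: 0.4
gripper_force: 0.0
```

Run:
```python
from h import *
s=state(); im=grab_frame("wrist")[:,:,::-1]; cv2.imwrite("pics/w1.png",im)
import pickle; pickle.dump(s,open("w1.pkl","wb")); print(s["ee_pos"],s["ee_rot"],s["time_s"],s["gripper_width"])
```

```text
[599.19120447 -31.66791014 280.12807015] [ 1.79978101e+02 -1.22049780e-02 -1.60323110e+00] 2.1 0.36276109892350195
```

View pics/w1.png

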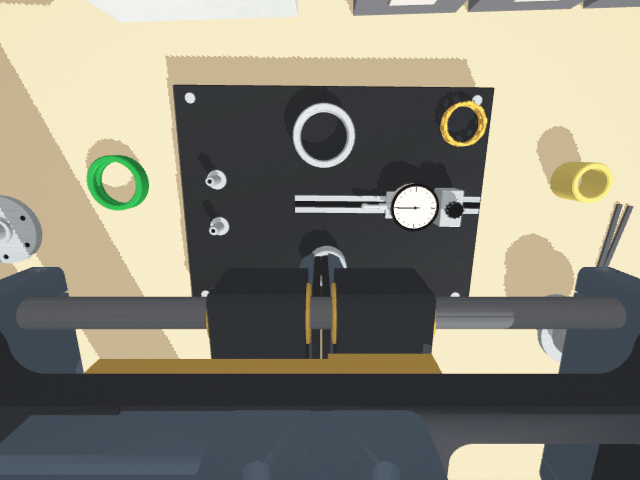

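The wrist view shows the large ring at (324,135), the pins at (215,180) and (218,227), the rails from x=295 to 480 at rows 197 and 210, the dial at (415,207), and the block's rear edge near x=464.

Run:
```python
from h import *
import pickle; s=pickle.load(open("w1.pkl","rb")); im=cv2.imread("pics/w1.png"); g=cv2.cvtColor(im,cv2.COLOR_BGR2GRAY)
def blob(x0,y0,x1,y1,t=110):
    b=(g[y0:y1,x0:x1]>t).astype(np.uint8); n,l,st,c=cv2.connectedComponentsWithStats(b); i=1+st[1:,4].argmax()
    cs,_=cv2.findContours((l==i).astype(np.uint8),0,1); k=max(cs,key=cv2.contourArea)+np.array([x0,y0]); return k
k=blob(285,95,365,175); e=cv2.fitEllipse(k); print("ring",e,wz(*e[0],62,s).round(1))
for n,z in(("top",62),("bot",40)):
    P=np.array([wz(*p[0],z,s)[:2] for p in k],np.float32); print(cv2.minEnclosingCircle(P))
for a,b in(((174,86),(493,89)),):
    A,B=wz(*a,40,s),wz(*b,40,s); print(A.round(1),B.round(1),np.linalg.norm(A-B),"yaw",np.degrees(np.arctan2(*(A-B)[:2])))
for x in(300,340,370,476):
    col=g[185:225,x]; print(x,col[4:32].tolist())
for r in(200,215):print(r,g[r,436:484].tolist())
cv2.imwrite("pics/w1c.png",np.vstack([cv2.resize(im[160:250,190:310],(720,540),interpolation=2)]))
```

```text
ring ((323.478271484375, 134.96395874023438), (61.565975189208984, 64.188232421875), 0.684394121170044) [688.6 -38.6  62. ]
((687.6532592773438, -38.49570083618164), 36.06640625)
((688.6812744140625, -38.69435501098633), 38.00898361206055)
[749.6 135.   40. ] [ 735.8 -239.4   40. ] 374.6326422437001 yaw 2.1058528918937904
300 [50, 52, 53, 52, 51, 65, 152, 225, 219, 219, 221, 215, 30, 29, 28, 32, 29, 60, 180, 223, 223, 223, 220, 172, 52, 51, 54, 52]
340 [53, 52, 52, 51, 52, 57, 115, 226, 223, 221, 224, 218, 76, 31, 31, 32, 31, 48, 141, 226, 229, 226, 225, 218, 54, 54, 53, 53]
370 [44, 42, 40, 40, 40, 41, 88, 225, 227, 226, 226, 220, 125, 30, 37, 100, 183, 230, 241, 222, 232, 230, 226, 220, 94, 54, 55, 52]
476 [55, 56, 57, 56, 56, 55, 57, 86, 220, 220, 219, 216, 216, 120, 29, 27, 25, 29, 33, 98, 218, 223, 219, 220, 211, 58, 57, 59]
200 [47, 22, 66, 118, 125, 145, 161, 164, 165, 166, 166, 167, 164, 162, 163, 162, 162, 159, 161, 162, 164, 218, 221, 220, 220, 222, 221, 217, 215, 216, 216, 216, 215, 217, 216, 215, 216, 216, 215, 215, 216, 215, 216, 185, 123, 228, 236, 237]
215 [28, 93, 120, 125, 179, 221, 222, 223, 223, 224, 224, 170, 95, 43, 29, 29, 30, 30, 29, 28, 29, 30, 29, 34, 72, 80, 81, 64, 56, 59, 58, 58, 60, 59, 58, 57, 57, 58, 58, 59, 57, 59, 96, 227, 237, 236, 237, 236]
```

View pics/w1c.png

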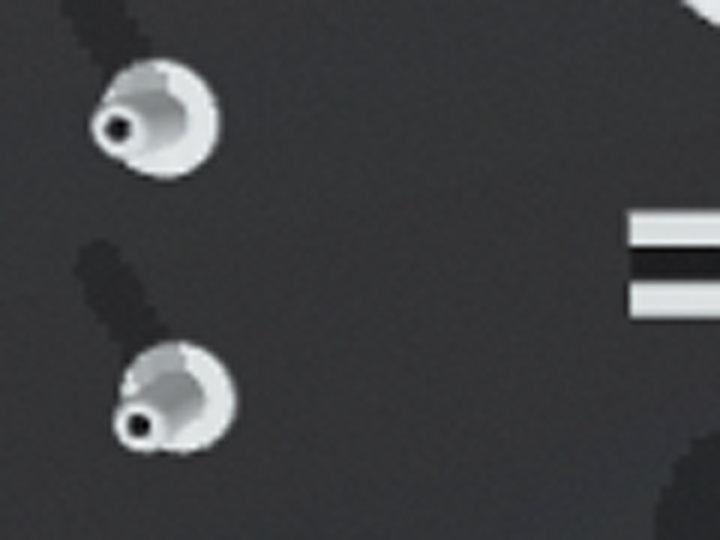

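Run:
```python
from h import *
import pickle; s=pickle.load(open("w1.pkl","rb"))
A,B=wz(300,203.9,40,s),wz(476,205.3,40,s); print("slot",A.round(1),B.round(1),"yaw",np.degrees(np.arctan2(*(A-B)[:2])))
p=[wz(209.7,181.3,68,s),wz(213,230.8,68,s)]; q=[wz(217.2,179.8,40,s),wz(220,226.2,40,s)]
for P in(p,q):
    d=P[0]-P[1]; c=(P[0]+P[1])/2; print(P[0].round(1),P[1].round(1),np.linalg.norm(d),"yaw",np.degrees(np.arctan2(d[1],d[0])))
    e=d/np.linalg.norm(d); y=np.array([-e[1],e[0],0]); print("seat",c-29.7*y)
for v in(195,200,204): print("blockback top",wz(464,v,70,s).round(1))
print("slot end plate",wz(479.5,205.3,40,s).round(1))
m=camera_model("top"); print("top pins",onz(m,270,218,60),onz(m,268,245,60))
```

```text
slot [606.5  -6.8  40. ] [ 598.4 -230.8   40. ] yaw 2.0659393645554207
[640.1  95.9  68. ] [580.7  98.3  68. ] 59.42609578423472 yaw -2.3011896693569045
seat [609.20269805  67.45870285  68.        ]
[639.7  95.5  40. ] [580.4  97.9  40. ] 59.31702577236664 yaw -2.3557384035728663
seat [608.83697846  67.00453143  40.        ]
blockback top [ 615.9 -202.1   70. ]
blockback top [ 610.  -202.5   70. ]
blockback top [ 605.3 -202.8   70. ]
slot end plate [ 598.3 -235.3   40. ]
top pins [634.68901518  97.65533525  60.        ] [574.56347187  99.42407843  60.        ]
```

```bash
python3 -c "
from h import *
go([688.2,-38.5,48],-2.1)"
```

```text
turn [ 0.02 -0.02  0.51] shift [ 89.    4.5 232.2] t 2.15 F [-0.8 -0.8 -0.2]
```

>>> carry_out --pt "0 0 0.5 45 2 40 -1" --pt "0 0 0.5 89 4.5 80 -1" --pt "0 0 0.5 89 4.5 120 -1" --pt "0 0 0.5 89 4.5 155 -1" --pt "0 0 0.5 89 4.5 155 -1" --pt "0 0 0.5 89 4.5 155 -1" --pt "0 0 0.5 89 4.5 155 -1"

```text
time_s: 2.85
ee_pos: [690.5, -37.6, 128.3]
ee_rot: [180.0, -0.3, -2.0]
force: [0.7, 0.7, 1.4]
gripper_width: 0.5
gripper_force: 0.0
```

Run:
```python
from h import *
go([688.2,-38.5,48],-2.1)
s=state(); im=grab_frame("wrist")[:,:,::-1]; cv2.imwrite("pics/w2.png",im); cv2.imwrite("pics/t2.png",cv2.resize(grab_frame("top")[165:310,240:430,::-1],None,fx=4,fy=4,interpolation=2))
```

```text
turn [ 0.01 -0.33  0.08] shift [-2.7  1.  80.3] t 2.85 F [0.7 0.7 1.4]
```

View pics/w2.png

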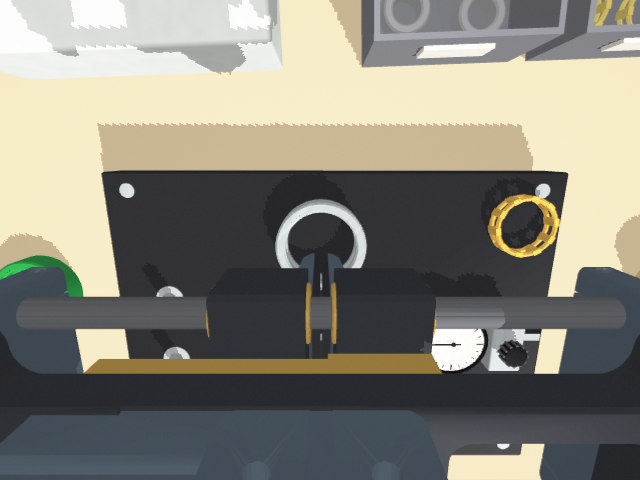

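The ring is centred at about (321,243), in line with the shut fingers at x≈321, as computed. I'll lower into the bore.

>>> carry_out --pt "0 0 0 0 0 20 -1" --pt "0 0 0 0 0 35 -1" --pt "0 0 0 0 0 45 -1" --pt "0 0 0 0 0 55 -1" --pt "0 0 0 0 0 55 -1" --pt "0 0 0 0 0 55 -1"

```text
time_s: 3.55
ee_pos: [689.3, -37.1, 70.3]
ee_rot: [180.0, -0.1, -2.0]
force: [0.4, -0.3, -0.1]
gripper_width: 0.0
gripper_force: 0.0
```

Run:
```python
from h import *
go([688.2,-38.5,48],-2.1)
```

```text
turn [ 0.01 -0.06  0.11] shift [-1.   1.4 22.3] t 3.55 F [ 0.4 -0.3 -0.1]
```

>>> carry_out --pt "0 0 0 -1 1.5 8 -1" --pt "0 0 0 -1 1.5 14 -1" --pt "0 0 0 -1 1.5 20 -1" --pt "0 0 0 -1 1.5 21 -1" --pt "0 0 0 -1 1.5 21 -1"

```text
time_s: 4.05
ee_pos: [687.6, -38.6, 48.3]
ee_rot: [180.0, 0.0, -2.0]
force: [0.6, 0.5, 0.4]
gripper_width: 0.4
gripper_force: 0.0
```

>>> carry_out --pt "0 0 0 0 -4 0 -1" --pt "0 0 0 0 -8 0 -1" --pt "0 0 0 0 -12 0 -1" --pt "0 0 0 0 -18 0 -1" --pt "0 0 0 0 -24 0 -1" --pt "0 0 0 0 -30 0 -1" --pt "0 0 0 0 -36 0 -1" --pt "0 0 0 0 -42 0 -1" --pt "0 0 0 0 -48 0 -1" --pt "0 0 0 0 -54 0 -1" --pt "0 0 0 0 -60 0 -1" --pt "0 0 0 0 -66 0 -1" --pt "0 0 0 0 -72 0 -1" --pt "0 0 0 0 -77 0 -1" --pt "0 0 0 0 -82 0 -1" --pt "0 0 0 0 -85 0 -1" --pt "0 0 0 0 -87 0 -1" --pt "0 0 0 0 -88 0 -1" --pt "0 0 0 0 -88 0 -1"

```text
time_s: 5.95
ee_pos: [690.9, 49.3, 48.8]
ee_rot: [180.0, -0.0, -2.0]
force: [0.6, 0.2, 0.0]
gripper_width: 0.3
gripper_force: 0.0
```

```bash
cat >> h.py <<'E'
def gxy(p):
    d=np.array(p)[:2]-[609,67.2]; a=np.radians(-2.1); return np.array([d[0]*np.cos(a)+d[1]*np.sin(a),115-d[0]*np.sin(a)+d[1]*np.cos(a)]).round(1)
def topring(x0,y0,x1,y1,name):
    im=grab_frame("top")[:,:,::-1]; c=cv2.resize(im[y0:y1,x0:x1],None,fx=5,fy=5,interpolation=2); cv2.imwrite(name,c)
E
python3 - <<'E'
from h import *
s=state(); print(gxy(s["ee_pos"]),s["ee_pos"],s["force"])
cv2.imwrite("pics/s3.png",cv2.resize(grab_frame("scene")[190:350,180:440,::-1],None,fx=3,fy=3,interpolation=2))
E
```

```text
[ 82.5 100.2] [690.90501465  49.34684405  48.75776804] [0.60769707 0.15956857 0.03703724]
```

View pics/s3.png

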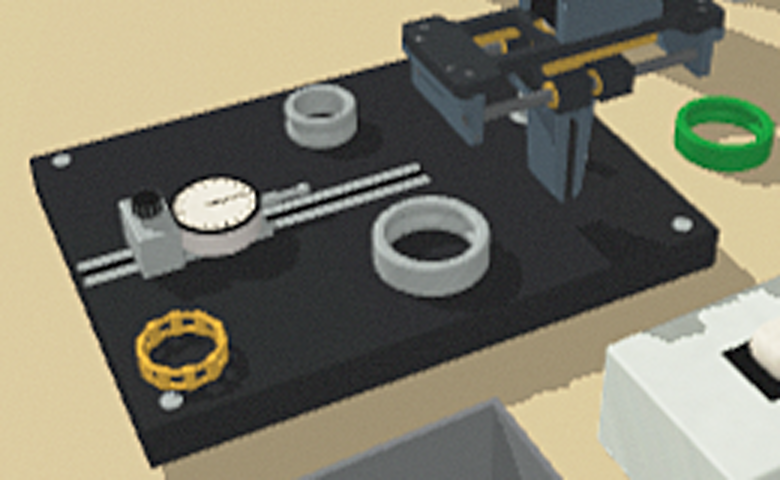

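The ring has not moved: it is at crop (430,245), while the fingertip is at (565,200). I need to check the heights and positions.

Run:
```python
from h import *
m=camera_model("scene")
def proj(p,m):
    q=Ro.from_euler("xyz",m["rotation"],degrees=True).inv().apply(np.array(p)-m["origin"]); return (m["cx"]+m["fx"]*q[0]/-q[2],m["cy"]-m["fy"]*q[1]/-q[2])
for n,p in dict(tcp=[691,49.3,48.8],ring62=[688,-38.5,62],ring40=[688,-38.5,40],pin=[640,95.5,68],pin2=[580.7,98,68],corner=[735.8,-239.4,40],corner2=[749.6,135,40]).items(): print(n,np.round(proj(p,m),1))
print("scene ring onz", onz(m,323,268,62))
s=state(); print(s["time_s"],s["qpos"])
```

```text
tcp [363.4 259.8]
ring62 [322.7 267.6]
ring40 [322.7 276.7]
pin [369.2 231.9]
pin2 [354.6 217.7]
corner [227.6 332.9]
corner2 [417.6 266.7]
scene ring onz [689.30882671 -38.57237828  62.        ]
6.0 [ 3.12558427e+00  3.48550624e+01  8.36798796e+01 -9.72100155e-03
  6.14658430e+01  9.51310829e+01]
```

Run:
```python
from h import *
a=grab_frame("scene"); b=cv2.cvtColor(cv2.imread("pics/scene.png"),cv2.COLOR_BGR2RGB)
s=cv2.cvtColor(grab_frame("wrist"),cv2.COLOR_RGB2BGR)
c=cv2.resize(a[190:310,290:440,::-1],(600,480),interpolation=2)
cv2.imwrite("pics/c4.png",np.hstack([c[:,:390],cv2.resize(s,(400,480))]))
```

```text
(no output)
```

View pics/c4.png

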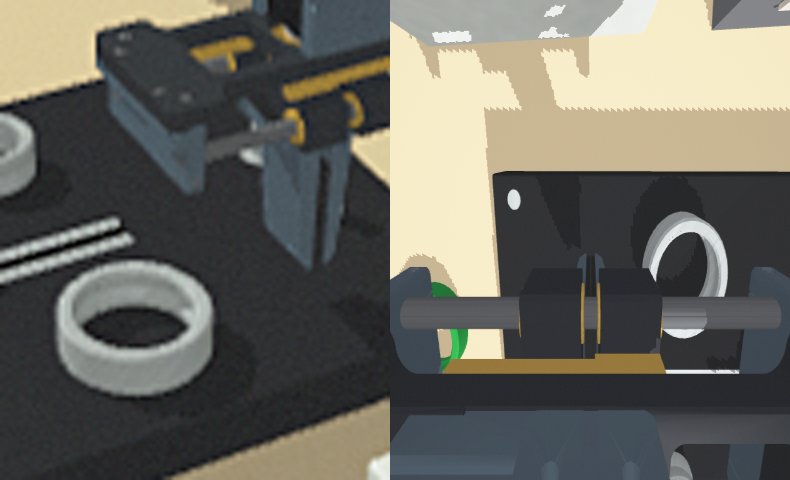

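Run:
```python
from h import *
m=camera_model("scene")
def proj(p,m):
    q=Ro.from_euler("xyz",m["rotation"],degrees=True).inv().apply(np.array(p)-m["origin"]); return np.round((m["cx"]+m["fx"]*q[0]/-q[2],m["cy"]-m["fy"]*q[1]/-q[2]),1)
for z in(49,60,70,80):print(z,[tuple((proj([691+a,49+b,z],m)-[290,190])*4) for a in(16,-16) for b in(-13.5,13.5)])
```

```text
49 [(np.float64(287.5999999999999), np.float64(306.4000000000001)), (np.float64(335.20000000000005), np.float64(289.20000000000005)), (np.float64(251.5999999999999), np.float64(269.5999999999999)), (np.float64(298.4000000000001), np.float64(253.20000000000005))]
60 [(np.float64(288.79999999999995), np.float64(288.0)), (np.float64(336.79999999999995), np.float64(270.79999999999995)), (np.float64(252.4000000000001), np.float64(251.60000000000002)), (np.float64(299.5999999999999), np.float64(235.20000000000005))]
70 [(np.float64(290.0), np.float64(271.20000000000005)), (np.float64(338.0), np.float64(254.0)), (np.float64(253.20000000000005), np.float64(234.79999999999995)), (np.float64(300.4000000000001), np.float64(218.79999999999995))]
80 [(np.float64(290.79999999999995), np.float64(254.0)), (np.float64(339.5999999999999), np.float64(237.20000000000005)), (np.float64(254.0), np.float64(218.0)), (np.float64(301.5999999999999), np.float64(202.0))]
```

In the scene view the fingertips sit about 18 mm higher than the reported TCP, so they passed over the ring. I'll feel for the plate gently on this empty spot.

>>> carry_out --pt "0 0 0 0 0 2 -1" --pt "0 0 0 0 0 4 -1" --pt "0 0 0 0 0 6 -1" --pt "0 0 0 0 0 8 -1" --pt "0 0 0 0 0 10 -1" --pt "0 0 0 0 0 10 -1" --pt "0 0 0 0 0 10 -1"

```text
time_s: 6.8
ee_pos: [690.9, 49.3, 38.7]
ee_rot: [180.0, 0.0, -2.0]
force: [-0.7, -0.5, -0.7]
gripper_width: 0.7
gripper_force: 0.0
```

>>> carry_out --pt "0 0 0 0 0 1 -1" --pt "0 0 0 0 0 2 -1" --pt "0 0 0 0 0 3 -1" --pt "0 0 0 0 0 3 -1" --pt "0 0 0 0 0 3 -1"

```text
time_s: 7.3
ee_pos: [690.8, 49.3, 35.7]
ee_rot: [180.0, 0.0, -2.0]
force: [-0.4, -0.9, 1.0]
gripper_width: 0.4
gripper_force: 0.0
```

>>> carry_out --pt "0 0 0 0 0 2 -1" --pt "0 0 0 0 0 4 -1" --pt "0 0 0 0 0 6 -1" --pt "0 0 0 0 0 7 -1" --pt "0 0 0 0 0 7 -1" --pt "0 0 0 0 0 7 -1"

```text
time_s: 7.9
ee_pos: [690.9, 49.3, 28.7]
ee_rot: [180.0, -0.0, -2.0]
force: [-0.1, 0.5, -0.3]
gripper_width: 0.3
gripper_force: 0.0
```

Run:
```python
from h import *
s=state(); print(s["ee_pos"],s["force"])
a=grab_frame("scene")
w=cv2.cvtColor(grab_frame("wrist"),cv2.COLOR_RGB2BGR)
c=cv2.resize(a[190:310,290:440,::-1],(600,480),interpolation=2)
cv2.imwrite("pics/c5.png",c)
```

```text
[690.90491285  49.34848964  28.68672094] [-0.07972989  0.53572642 -0.27071647]
```

View pics/c5.png

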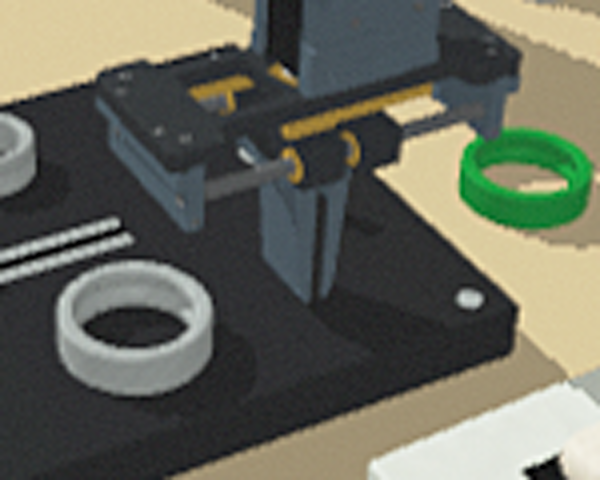

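The tips are about 19 mm above the reported TCP, as if it lay beyond them; from here I work with TCP z ≈ 29. I'll go back over the ring and lower.

>>> carry_out --pt "0 0 0 0 0 -32 -1" --pt "0 0 0 0 0 -36 -1" --pt "0 0 0 0 30 -36 -1" --pt "0 0 0 0 60 -36 -1" --pt "0 0 0 0 88 -36 -1" --pt "0 0 0 0 88 -36 -1" --pt "0 0 0 0 88 -36 -1" --pt "0 0 0 0 88 -36 -1" --pt "0 0 0 0 88 -30 -1" --pt "0 0 0 0 88 -24 -1" --pt "0 0 0 0 88 -18 -1" --pt "0 0 0 0 88 -13 -1" --pt "0 0 0 0 88 -13 -1"

```text
time_s: 9.3
ee_pos: [687.1, -38.4, 40.4]
ee_rot: [-180.0, 0.1, -2.0]
force: [-0.9, -0.5, 0.1]
gripper_width: 0.5
gripper_force: 0.0
```

>>> carry_out --pt "0 0 0 1 0 4 -1" --pt "0 0 0 1 0 8 -1" --pt "0 0 0 1 0 11 -1" --pt "0 0 0 1 0 11 -1" --pt "0 0 0 1 0 11 -1"

```text
time_s: 9.8
ee_pos: [688.8, -38.7, 30.7]
ee_rot: [180.0, -0.0, -2.0]
force: [0.0, -0.2, 0.3]
gripper_width: 0.7
gripper_force: 0.0
```

>>> carry_out --pt "0 0 0 0 -4 0 -1" --pt "0 0 0 0 -8 0 -1" --pt "0 0 0 0 -12 0 -1" --pt "0 0 0 0 -16 0 -1" --pt "0 0 0 0 -20 0 -1" --pt "0 0 0 0 -24 0 -1" --pt "0 0 0 0 -24 0 -1"

```text
time_s: 10.5
ee_pos: [689.8, -14.0, 30.8]
ee_rot: [-180.0, -0.0, -2.0]
force: [-0.7, -0.4, 0.8]
gripper_width: 0.5
gripper_force: 0.4
```

Run:
```python
from h import *
s=state(); print(gxy(s["ee_pos"]))
im=grab_frame("scene"); g=cv2.cvtColor(im,cv2.COLOR_RGB2GRAY); old=cv2.cvtColor(cv2.imread("pics/scene.png"),cv2.COLOR_BGR2GRAY)
for G in(old,g):
    b=(G[250:300,295:350]>125).astype(np.uint8); n,l,st,c=cv2.connectedComponentsWithStats(b); i=1+st[1:,4].argmax(); print(st[i]+[295,250,0,0,0])
```

```text
[83.7 36.8]
[305 256  38  32 708]
[310 255  39  32 596]
```

The ring now moves with the fingers. I'll continue to about gauge y 93.

>>> carry_out --pt "0 0 0 0 -5 0 -1" --pt "0 0 0 0 -10 0 -1" --pt "0 0 0 0 -15 0 -1" --pt "0 0 0 0 -20 0 -1" --pt "0 0 0 0 -25 0 -1" --pt "0 0 0 0 -30 0 -1" --pt "0 0 0 0 -35 0 -1" --pt "0 0 0 0 -40 0 -1" --pt "0 0 0 0 -45 0 -1" --pt "0 0 0 0 -50 0 -1" --pt "0 0 0 0 -55 0 -1" --pt "0 0 0 0 -60 0 -1" --pt "0 0 0 0 -63 0 -1" --pt "0 0 0 0 -64 0 -1" --pt "0 0 0 0 -64 0 -1"

```text
time_s: 12.05
ee_pos: [691.9, 49.6, 30.7]
ee_rot: [-180.0, 0.0, -2.0]
force: [-0.3, -2.1, 1.1]
gripper_width: 0.8
gripper_force: 0.7
```

>>> carry_out --pt "0 0 0 -4 3 0 -1" --pt "0 0 0 -8 7 0 -1" --pt "0 0 0 -12 9 0 -1" --pt "0 0 0 -17 9 0 -1" --pt "0 0 0 -22 9 0 -1" --pt "0 0 0 -27 9 0 -1" --pt "0 0 0 -32 9 0 -1" --pt "0 0 0 -37 9 0 -1" --pt "0 0 0 -42 9 0 -1" --pt "0 0 0 -47 9 0 -1" --pt "0 0 0 -52 9 0 -1" --pt "0 0 0 -57 9 0 -1" --pt "0 0 0 -62 9 0 -1" --pt "0 0 0 -67 9 0 -1" --pt "0 0 0 -72 9 0 -1" --pt "0 0 0 -77 9 0 -1" --pt "0 0 0 -82 9 0 -1" --pt "0 0 0 -86 9 0 -1" --pt "0 0 0 -87 9 0 -1" --pt "0 0 0 -87 9 0 -1"

```text
time_s: 14.05
ee_pos: [604.1, 43.3, 30.7]
ee_rot: [180.0, 0.0, -2.0]
force: [1.1, -0.1, 0.7]
gripper_width: 0.3
gripper_force: 0.5
```

Run:
```python
from h import *
s=state(); print(gxy(s["ee_pos"]),s["force"])
cv2.imwrite("pics/s6.png",cv2.resize(grab_frame("scene")[190:350,180:440,::-1],None,fx=3,fy=3,interpolation=2))
```

```text
[-4. 91.] [ 1.07497567 -0.1406715   0.74009588]
```

View pics/s6.png

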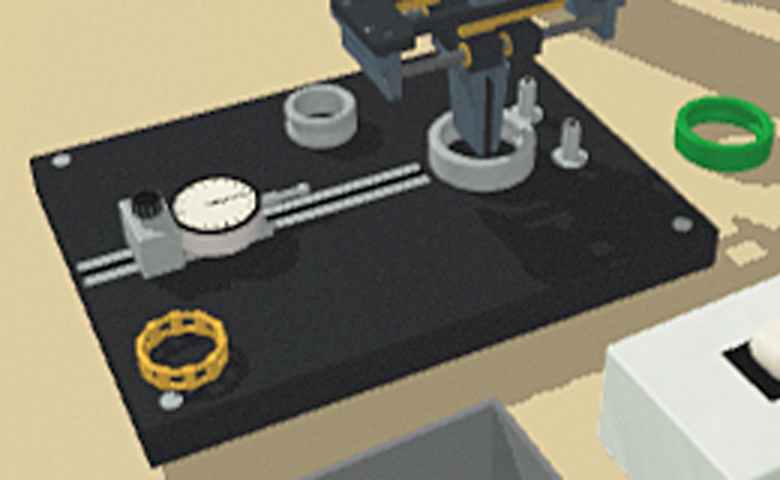

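The ring at crop (482,148) encloses the fingers, next to the pins at (527,105) and (570,145). The small ring and the cage are unmoved. All my picture views are used up, so from here I work by numbers.

>>> carry_out --pt "0 0 0 -3 0 0 -1" --pt "0 0 0 -6 0 0 -1" --pt "0 0 0 -6 0 0 -1" --pt "0 0 0 -2 0 0 -1" --pt "0 0 0 4 0 0 -1" --pt "0 0 0 4 0 0 -1" --pt "0 0 0 4 -5 0 -1" --pt "0 0 0 4 -10 0 -1" --pt "0 0 0 4 -14 0 -1" --pt "0 0 0 4 -18 0 -1" --pt "0 0 0 4 -22 0 -1" --pt "0 0 0 4 -25 0 -1" --pt "0 0 0 4 -27 0 -1" --pt "0 0 0 4 -28 0 -1" --pt "0 0 0 4 -28 0 -1"

```text
time_s: 15.6
ee_pos: [609.6, 71.4, 30.7]
ee_rot: [-180.0, 0.0, -2.0]
force: [-1.2, -1.0, -1.1]
gripper_width: 0.2
gripper_force: 0.4
```

>>> carry_out --pt "0 0 0 0 -1 0 -1" --pt "0 0 0 0 -2 0 -1" --pt "0 0 0 0 -3 0 -1" --pt "0 0 0 0 -3 0 -1"

```text
time_s: 16.0
ee_pos: [609.7, 74.3, 30.7]
ee_rot: [-180.0, -0.0, -2.0]
force: [-0.7, -2.1, -0.4]
gripper_width: 0.9
gripper_force: 0.6
```

>>> carry_out --pt "0 0 0 0 -1 0 -1" --pt "0 0 0 0 -2 0 -1" --pt "0 0 0 0 -2 0 -1"

```text
time_s: 16.3
ee_pos: [609.8, 76.3, 30.7]
ee_rot: [-180.0, -0.0, -2.0]
force: [0.3, -1.4, -0.1]
gripper_width: 0.6
gripper_force: 0.6
```

>>> carry_out --pt "0 0 0 0 -1 0 -1" --pt "0 0 0 0 -1 0 -1"

```text
time_s: 16.5
ee_pos: [609.8, 77.3, 30.7]
ee_rot: [-180.0, -0.0, -2.0]
force: [-0.7, -1.7, -0.9]
gripper_width: 0.6
gripper_force: 0.7
```

>>> carry_out --pt "0 0 0 0 -1 0 -1" --pt "0 0 0 0 -1 0 -1"

```text
time_s: 16.7
ee_pos: [609.8, 78.3, 30.7]
ee_rot: [180.0, -0.0, -2.0]
force: [0.3, -1.6, -0.9]
gripper_width: 0.3
gripper_force: 0.7
```

>>> carry_out --pt "0 0 0 0 -1 0 -1" --pt "0 0 0 0 -1 0 -1"

```text
time_s: 16.9
ee_pos: [609.9, 79.3, 30.7]
ee_rot: [180.0, -0.0, -2.0]
force: [-0.2, -1.2, -0.9]
gripper_width: 0.6
gripper_force: 0.7
```

>>> carry_out --pt "0 0 0 0 -1 0 -1" --pt "0 0 0 0 -1 0 -1"

```text
time_s: 17.1
ee_pos: [609.9, 80.3, 30.7]
ee_rot: [180.0, -0.0, -2.0]
force: [0.1, -1.1, -0.5]
gripper_width: 0.5
gripper_force: 0.7
```

>>> carry_out --pt "0 0 0 0 -1 0 -1" --pt "0 0 0 0 -1 0 -1"

```text
time_s: 17.3
ee_pos: [609.9, 81.1, 30.7]
ee_rot: [180.0, 0.0, -2.0]
force: [-0.1, -2.7, -0.9]
gripper_width: 0.1
gripper_force: 1.0
```

Run:
```python
from h import *
s=state(); print(gxy(s["ee_pos"]),s["force"])
im=grab_frame("scene"); cv2.imwrite("pics/s7.png",im[:,:,::-1]); g=cv2.cvtColor(im,cv2.COLOR_RGB2GRAY)
m=camera_model("scene")
def proj(p,m):
    q=Ro.from_euler("xyz",m["rotation"],degrees=True).inv().apply(np.array(p)-m["origin"]); return np.round((m["cx"]+m["fx"]*q[0]/-q[2],m["cy"]-m["fy"]*q[1]/-q[2]),1)
# predicted outline extremes of the seated ring vs seen
t=np.linspace(0,2*np.pi,120)
P=np.array([proj([609+36*np.cos(a),67.2+36*np.sin(a),z],m) for a in t for z in(40,62)]); print("pred",P.min(0),P.max(0))
b=(g[215:265,310:380]>115).astype(np.uint8); n,l,st,c=cv2.connectedComponentsWithStats(b)
for q in st[1:]:
    if q[4]>20: print(q[0]+310,q[1]+215,q[0]+310+q[2],q[1]+215+q[3],q[4])
```

```text
[  0.4 128.9] [-0.08555309 -2.73229606 -0.85545581]
pred [331.6 221. ] [366.7 249.6]
366 215 380 230 121
333 221 376 249 597
310 245 320 249 25
310 248 323 255 35
```

>>> carry_out --pt "0 0 0 0 -1 0 -1" --pt "0 0 0 0 -1 0 -1"

```text
time_s: 17.55
ee_pos: [609.8, 81.6, 30.7]
ee_rot: [179.9, 0.0, -2.0]
force: [-0.8, -4.5, 0.2]
gripper_width: 0.4
gripper_force: 2.0
```

>>> carry_out --pt "0 0 0 0 -1 0 -1" --pt "0 0 0 0 -1 0 -1" --pt "0 0 0 0 -1 0 -1"

```text
time_s: 17.85
ee_pos: [609.5, 82.2, 30.6]
ee_rot: [179.9, 0.1, -2.0]
force: [-0.3, -5.8, -1.4]
gripper_width: 0.6
gripper_force: 2.7
```

>>> carry_out --pt "0 0 0 0 -1 0 -1" --pt "0 0 0 0 -2 0 -1" --pt "0 0 0 0 -2 0 -1" --pt "0 0 0 0 -2 0 -1"

```text
time_s: 18.25
ee_pos: [609.5, 82.5, 30.6]
ee_rot: [179.7, 0.1, -1.9]
force: [-0.8, -10.6, 0.7]
gripper_width: 0.5
gripper_force: 4.6
```

>>> carry_out --pt "0 0 0 0 4 0 -1" --pt "0 0 0 0 8 0 -1" --pt "0 0 0 0 13 0 -1" --pt "0 0 0 0 18 0 -1" --pt "0 0 0 0 18 0 -1" --pt "0 0 0 0 18 -10 -1" --pt "0 0 0 0 18 -30 -1" --pt "0 0 0 0 18 -70 -1" --pt "0 0 0 0 60 -110 -1" --pt "0 0 0 0 110 -150 -1" --pt "0 0 0 0 160 -190 -1" --pt "0 0 0 -30 160 -200 -1" --pt "0 0 0 -30 160 -200 -1" --pt "0 0 0 -30 160 -200 -1" --pt "0 0 0 -30 160 -200 -1"

```text
time_s: 19.75
ee_pos: [574.4, -72.8, 230.0]
ee_rot: [-180.0, 0.1, -2.0]
force: [0.4, 0.6, 0.1]
gripper_width: 0.7
gripper_force: 0.0
```

```bash
cat >> h.py <<'E'
def wp(P,s):
    m=camera_model("wrist"); M=np.array(m["mount"]); R=Ro.from_euler("xyz",s["ee_rot"],degrees=True).as_matrix()
    q=M[:3,:3].T@(R.T@(np.array(P)-s["ee_pos"])-M[:3,3]); return (m["cx"]+m["fx"]*q[0]/-q[2],m["cy"]-m["fy"]*q[1]/-q[2])
def look(name):
    s=state(); im=grab_frame("wrist")[:,:,::-1]; cv2.imwrite(name,im); return s,im,cv2.cvtColor(im,cv2.COLOR_BGR2GRAY)
def world(gx,gy,z):
    a=np.radians(-2.1); return [609+gx*np.cos(a)-(gy-115)*np.sin(a),67.2+gx*np.sin(a)+(gy-115)*np.cos(a),z]
E
python3 - <<'E'
from h import *
s,im,g=look("pics/w8.png"); print(s["ee_pos"],s["time_s"])
print("pred ring",wp(world(0,115,62),s),"pin tops",wp(world(29.7,144.7,68),s),wp(world(-29.7,144.7,68),s),"block",wp(world(0,-150,70),s))
u,v=map(int,wp(world(0,115,62),s)); r=50
b=(g[v-r:v+r,max(u-r,0):u+r]>110).astype(np.uint8); n,l,st,c=cv2.connectedComponentsWithStats(b)
for i in range(1,n):
    if st[i,4]>100:
        cs,_=cv2.findContours((l==i).astype(np.uint8),cv2.RETR_CCOMP,1); x0=max(u-r,0)
        for k in cs:
            if len(k)>30: e=cv2.fitEllipse(k+np.array([x0,v-r])); print(st[i],np.round(e[0]+e[1],1),gxy(wz(*e[0],62,s)))
E
```

```text
[574.38570828 -72.77794996 230.00185096] 19.75
pred ring (np.float64(185.39119923821417), np.float64(191.68219917504416)) pin tops (np.float64(150.97070951690858), np.float64(162.82659006844722)) (np.float64(157.7115656369834), np.float64(220.4902055596333)) block (np.float64(440.26668300930896), np.float64(193.22598057089598))
[  11   10   79   75 2678] [183.3 189.3  73.5  80.9] [  2.5 117. ]
[  11   10   79   75 2678] [189.  189.7  44.   52.4] [  2.1 111. ]
```

Run:
```python
from h import *
import pickle
s=state(); im=cv2.imread("pics/w8.png"); g=cv2.cvtColor(im,cv2.COLOR_BGR2GRAY)
x0,y0=135,141; b=(g[y0:y0+100,x0:x0+100]>110).astype(np.uint8); n,l,st,c=cv2.connectedComponentsWithStats(b); i=1+st[1:,4].argmax()
k=max(cv2.findContours((l==i).astype(np.uint8),0,1)[0],key=cv2.contourArea)[:,0]+[x0,y0]
from scipy.optimize import least_squares
for z in(40,62):
    Q=np.array([gxy(wz(*(p),z,s)) for p in k])
    sel=Q[Q[:,1]<(105 if z==40 else 125)]
    f=least_squares(lambda c:np.hypot(*(sel-c).T)-36,[0,115],loss="soft_l1"); print(z,len(sel),f.x.round(1),np.abs(f.fun).mean().round(2), Q[:,1].min())
# block rear: threshold along slot line, and the dark screw
for gx in(-14,14): 
    a=[wp(world(gx,y,70),s) for y in range(-190,-90,2)]; print(gx,[(y,int(g[int(v),int(u)])) for y,(u,v) in zip(range(-190,-90,2),a)][:40])
```

```text
40 70 [ -0.2 117.1] 0.28 80.6
62 122 [  1.1 111.2] 0.77 74.3
-14 [(-190, 237), (-188, 237), (-186, 236), (-184, 237), (-182, 236), (-180, 236), (-178, 237), (-176, 226), (-174, 62), (-172, 60), (-170, 60), (-168, 61), (-166, 58), (-164, 59), (-162, 58), (-160, 59), (-158, 59), (-156, 57), (-154, 63), (-152, 223), (-150, 222), (-148, 219), (-146, 222), (-144, 223), (-142, 224), (-140, 222), (-138, 222), (-136, 224), (-134, 226), (-132, 223), (-130, 222), (-128, 193), (-126, 124), (-124, 123), (-122, 95), (-120, 26), (-118, 162), (-116, 254), (-114, 253), (-112, 253)]
14 [(-190, 237), (-188, 236), (-186, 237), (-184, 236), (-182, 237), (-180, 237), (-178, 236), (-176, 228), (-174, 75), (-172, 81), (-170, 84), (-168, 84), (-166, 85), (-164, 85), (-162, 84), (-160, 84), (-158, 87), (-156, 86), (-154, 102), (-152, 225), (-150, 220), (-148, 221), (-146, 223), (-144, 168), (-142, 168), (-140, 166), (-138, 166), (-136, 163), (-134, 170), (-132, 169), (-130, 167), (-128, 158), (-126, 124), (-124, 124), (-122, 52), (-120, 28), (-118, 237), (-116, 230), (-114, 251), (-112, 252)]
```

The ring is centred at gauge x≈0, y≈115–117, and it held against a 10 N push, so it is seated. The block's rear face is at gauge y≈-153, so the travel is about 16 mm. Next I go behind the block.

```bash
python3 -c "
from h import *
go(world(0,-184,33),-2.1); print(world(0,-184,33))"
```

```text
turn [-0.04  0.11  0.18] shift [ 29.4 158.3 196.4] t 19.8 F [0.2 0.  0.5]
[np.float64(598.0435310967397), np.float64(-231.5991897398182), 33]
```

>>> carry_out --pt "0 0 0 15 45 0 -1" --pt "0 0 0 29 90 20 -1" --pt "0 0 0 29 135 50 -1" --pt "0 0 0 29 158 80 -1" --pt "0 0 0 29 158 110 -1" --pt "0 0 0 29 158 110 -1" --pt "0 0 0 29 158 110 -1" --pt "0 0 0 29 158 110 -1"

```text
time_s: 20.6
ee_pos: [599.5, -231.9, 122.4]
ee_rot: [179.9, -0.2, -1.9]
force: [0.7, -0.8, 0.6]
gripper_width: 0.3
gripper_force: 0.0
```

```bash
python3 -c "
from h import *
go(world(0,-184,33),-2.1)"
```

```text
turn [ 0.05 -0.16  0.2 ] shift [-1.7 -0.3 89.4] t 20.6 F [ 0.7 -0.8  0.6]
```

>>> carry_out --pt "0 0 0 -1 0 20 -1" --pt "0 0 0 -1 0 40 -1" --pt "0 0 0 -1 0 55 -1" --pt "0 0 0 -1 0 68 -1" --pt "0 0 0 -1 0 78 -1" --pt "0 0 0 -1 0 86 -1" --pt "0 0 0 -1 0 86 -1" --pt "0 0 0 -1 0 86 -1"

```text
time_s: 21.4
ee_pos: [597.4, -232.7, 35.2]
ee_rot: [180.0, -0.0, -2.0]
force: [-0.3, -0.0, -0.3]
gripper_width: 0.1
gripper_force: 0.0
```

>>> carry_out --pt "0 0 0 0 -4 0 -1" --pt "0 0 0 0 -8 0 -1" --pt "0 0 0 0 -11 0 -1" --pt "0 0 0 0 -13 0 -1" --pt "0 0 0 0 -15 0 -1" --pt "0 0 0 0 -17 0 -1" --pt "0 0 0 0 -19 0 -1" --pt "0 0 0 0 -21 0 -1" --pt "0 0 0 0 -23 0 -1" --pt "0 0 0 0 -25 0 -1" --pt "0 0 0 0 -25 0 -1"

```text
time_s: 22.5
ee_pos: [597.9, -208.2, 34.7]
ee_rot: [179.9, -0.0, -2.0]
force: [0.5, -4.0, -1.0]
gripper_width: 0.2
gripper_force: 1.8
```

>>> carry_out --pt "0 0 0 0 -4 0 -1" --pt "0 0 0 0 -8 0 -1" --pt "0 0 0 0 -13 0 -1" --pt "0 0 0 0 -18 0 -1" --pt "0 0 0 0 -23 0 -1" --pt "0 0 0 0 -28 0 -1" --pt "0 0 0 0 -33 0 -1" --pt "0 0 0 0 -38 0 -1" --pt "0 0 0 0 -43 0 -1" --pt "0 0 0 0 -48 0 -1" --pt "0 0 0 0 -53 0 -1" --pt "0 0 0 0 -58 0 -1" --pt "0 0 0 0 -63 0 -1" --pt "0 0 0 0 -68 0 -1" --pt "0 0 0 0 -73 0 -1" --pt "0 0 0 0 -78 0 -1" --pt "0 0 0 0 -82 0 -1" --pt "0 0 0 0 -85 0 -1" --pt "0 0 0 0 -85 0 -1"

```text
time_s: 24.4
ee_pos: [600.9, -121.8, 34.8]
ee_rot: [-180.0, 0.0, -2.0]
force: [1.1, -1.6, -0.9]
gripper_width: 0.4
gripper_force: 0.8
```

Run:
```python
from h import *
s,im,g=look("pics/w9.png"); print(gxy(s["ee_pos"]),s["force"],s["time_s"])
y=gxy(s["ee_pos"])[1]+10; print("dial pred",wp(world(0,y+60,67),s),"tip",wp(world(0,y+119,55),s),"ring",wp(world(0,115,62),s))
t=cv2.cvtColor(grab_frame("top"),cv2.COLOR_RGB2GRAY); m=camera_model("top")
cv2.imwrite("pics/t9.png",t)
```

```text
[ -1.2 -74.2] [ 1.07234127 -1.58299321 -0.94812168] 24.4
dial pred (np.float64(178.22656945397577), np.float64(293.51249659634027)) tip (np.float64(76.98015035143365), np.float64(284.2657847233327)) ring (np.float64(-49.45682010976623), np.float64(289.10923104291174))
```

>>> carry_out --pt "0 0 0 0 -4 0 -1" --pt "0 0 0 0 -8 0 -1" --pt "0 0 0 0 -12 0 -1" --pt "0 0 0 0 -15 0 -1" --pt "0 0 0 0 -18 0 -1" --pt "0 0 0 0 -20 0 -1" --pt "0 0 0 0 -22 0 -1" --pt "0 0 0 0 -22 0 -1"

```text
time_s: 25.3
ee_pos: [601.5, -100.2, 34.8]
ee_rot: [-180.0, 0.0, -2.0]
force: [-0.5, -2.9, 1.4]
gripper_width: 0.5
gripper_force: 1.4
```

>>> carry_out --pt "0 0 0 0 5 0 -1" --pt "0 0 0 0 14 0 -1" --pt "0 0 0 0 20 0 -1" --pt "0 0 0 0 20 -30 -1" --pt "0 0 0 0 20 -70 -1" --pt "0 0 0 -40 10 -110 -1" --pt "0 0 0 -80 -35 -130 -1" --pt "0 0 0 -80 -70 -130 -1" --pt "0 0 0 -80 -70 -130 -1" --pt "0 0 0 -80 -70 -130 -1" --pt "0 0 0 -80 -70 -130 -1"

```text
time_s: 26.4
ee_pos: [524.3, -28.7, 164.3]
ee_rot: [180.0, 0.0, -2.0]
force: [0.1, -0.1, 0.4]
gripper_width: 0.5
gripper_force: 0.0
```

```bash
cat >> h.py <<'E'
def meas(name):
    s,im,g=look(name); print(gxy(s["ee_pos"]),s["ee_pos"],s["time_s"])
    # dial: white disc in the sector near the slot; rectify the plane z=67 in the gauge frame, 4 px/mm
    def rect(x0,x1,y0,y1,z,k=4):
        c=[(x0,y0),(x1,y0),(x1,y1),(x0,y1)]
        src=np.float32([wp(world(*p,z),s) for p in c]); dst=np.float32([(0,0),((x1-x0)*k,0),((x1-x0)*k,(y1-y0)*k),(0,(y1-y0)*k)])
        return cv2.warpPerspective(g,cv2.getPerspectiveTransform(src,dst),((x1-x0)*k,(y1-y0)*k))
    D=rect(-40,40,-40,70,67); b=(D>200).astype(np.uint8); n,l,st,ce=cv2.connectedComponentsWithStats(b); i=1+st[1:,4].argmax()
    kk=max(cv2.findContours((l==i).astype(np.uint8),0,1)[0],key=cv2.contourArea); (cx,cy),r=cv2.minEnclosingCircle(kk); print("dial centre g",cx/4-40,cy/4-40,"r",r/4)
    th=np.radians(np.arange(0,360,3)); sc=[np.mean([D[int(cy+q*np.sin(a)),int(cx+q*np.cos(a))] for q in np.linspace(.25*r,.6*r,20)]) for a in th]
    o=np.argsort(sc)[:6]; print("needle (deg from gauge +x to +y)",[(int(3*j),int(sc[j])) for j in o])
    T=rect(-10,10,10,90,55)
    print("slot line z55 from y=30:",[int(x) for x in T[80::8,38:43].mean(1)])
    return s,im
E
python3 -c "
from h import *
meas('pics/w10.png')"
```

```text
[-81.1  16.1] [524.33587954 -28.69668542 164.32544255] 26.4
dial centre g 0.4496612548828125 11.487113952636719 r 25.189855575561523
needle (deg from gauge +x to +y) [(90, 118), (93, 167), (87, 172), (84, 225), (96, 238), (81, 246)]
slot line z55 from y=30: [199, 200, 212, 213, 95, 26, 196, 231, 231, 231, 231, 231, 233, 234, 234, 234, 234, 234, 234, 228, 235, 230, 196, 68, 151, 161, 214, 226, 226, 196]
```

The needle still reads zero, pointing at gauge +y, and the gap to the ring is about 3–4 mm. I'll go back behind the block for a partial final push and then read the needle.

>>> carry_out --pt "0 0 0 0 35 0 -1" --pt "0 0 0 40 80 0 -1" --pt "0 0 0 80 90 20 -1" --pt "0 0 0 80 90 55 -1" --pt "0 0 0 80 90 85 -1" --pt "0 0 0 80 90 110 -1" --pt "0 0 0 80 90 130 -1" --pt "0 0 0 80 90 130 -1" --pt "0 0 0 80 90 130 -1" --pt "0 0 0 80 84 130 -1" --pt "0 0 0 80 78 130 -1" --pt "0 0 0 80 74 130 -1" --pt "0 0 0 80 71 130 -1" --pt "0 0 0 80 69 130 -1" --pt "0 0 0 80 67 130 -1" --pt "0 0 0 80 65 130 -1" --pt "0 0 0 80 64 130 -1" --pt "0 0 0 80 63 130 -1" --pt "0 0 0 80 63 130 -1"

```text
time_s: 28.35
ee_pos: [602.2, -93.9, 35.0]
ee_rot: [180.0, -0.0, -2.0]
force: [-0.3, -4.7, 4.0]
gripper_width: 0.2
gripper_force: 2.3
```

>>> carry_out --pt "0 0 0 0 5 0 -1" --pt "0 0 0 0 14 0 -1" --pt "0 0 0 0 20 0 -1" --pt "0 0 0 0 20 -30 -1" --pt "0 0 0 0 20 -70 -1" --pt "0 0 0 -40 10 -110 -1" --pt "0 0 0 -80 -35 -130 -1" --pt "0 0 0 -80 -70 -130 -1" --pt "0 0 0 -80 -70 -130 -1" --pt "0 0 0 -80 -70 -130 -1" --pt "0 0 0 -80 -70 -130 -1"

```text
time_s: 29.45
ee_pos: [524.5, -21.6, 164.2]
ee_rot: [180.0, 0.0, -2.0]
force: [-0.1, 0.4, -0.1]
gripper_width: 0.2
gripper_force: 0.0
```

```bash
python3 -c "
from h import *
meas('pics/w11.png')"
```

```text
[-81.2  23.1] [524.50660076 -21.64265726 164.20792233] 29.45
dial centre g 0.5521316528320312 17.806846618652344 r 25.189393997192383
needle (deg from gauge +x to +y) [(45, 126), (42, 153), (48, 204), (39, 222), (51, 243), (36, 245)]
slot line z55 from y=30: [253, 252, 252, 253, 215, 201, 201, 136, 28, 167, 232, 232, 232, 232, 232, 215, 234, 234, 234, 234, 234, 227, 233, 236, 212, 156, 218, 226, 227, 194]
```

The needle turned 46° clockwise, which is 1.5 mm. Another 4.5 mm is needed.

>>> carry_out --pt "0 0 0 0 35 0 -1" --pt "0 0 0 40 80 0 -1" --pt "0 0 0 80 90 20 -1" --pt "0 0 0 80 90 55 -1" --pt "0 0 0 80 90 85 -1" --pt "0 0 0 80 90 110 -1" --pt "0 0 0 80 90 130 -1" --pt "0 0 0 80 90 130 -1" --pt "0 0 0 80 90 130 -1" --pt "0 0 0 80 84 130 -1" --pt "0 0 0 80 78 130 -1" --pt "0 0 0 80 74 130 -1" --pt "0 0 0 80 71 130 -1" --pt "0 0 0 80 69 130 -1" --pt "0 0 0 80 68 130 -1" --pt "0 0 0 80 67 130 -1" --pt "0 0 0 80 66 130 -1" --pt "0 0 0 80 65.5 130 -1" --pt "0 0 0 80 65.5 130 -1"

```text
time_s: 31.4
ee_pos: [602.4, -89.4, 35.0]
ee_rot: [180.0, -0.1, -2.0]
force: [-0.8, -5.2, 4.0]
gripper_width: 0.5
gripper_force: 2.5
```

>>> carry_out --pt "0 0 0 0 5 0 -1" --pt "0 0 0 0 14 0 -1" --pt "0 0 0 0 20 0 -1" --pt "0 0 0 0 20 -30 -1" --pt "0 0 0 0 20 -70 -1" --pt "0 0 0 -40 10 -110 -1" --pt "0 0 0 -80 -35 -130 -1" --pt "0 0 0 -80 -70 -130 -1" --pt "0 0 0 -80 -70 -130 -1" --pt "0 0 0 -80 -70 -130 -1" --pt "0 0 0 -80 -70 -130 -1"

```text
time_s: 32.5
ee_pos: [524.6, -17.1, 164.2]
ee_rot: [180.0, 0.0, -2.0]
force: [0.2, 0.6, 0.1]
gripper_width: 0.6
gripper_force: 0.0
```

```bash
python3 -c "
from h import *
meas('pics/w12.png')"
```

```text
[-81.2  27.7] [524.6458032  -17.08895972 164.20405791] 32.5
dial centre g 0.5045433044433594 22.320476531982422 r 25.179546356201172
needle (deg from gauge +x to +y) [(270, 103), (273, 107), (267, 201), (276, 221), (264, 240), (279, 247)]
slot line z55 from y=30: [253, 253, 253, 253, 252, 253, 232, 195, 195, 194, 30, 112, 219, 231, 231, 231, 231, 227, 231, 233, 234, 231, 233, 236, 215, 165, 217, 226, 227, 195]
```

The needle has turned about 179°, so the plunger is in about 6.0 mm. The hand is clear, with the TCP about 100 mm above everything on the plate.

```bash
python3 -c "
import workcell
print(workcell.workorder.job_done())"
```

```text
the job is handed in; nothing more can be done
None
```

The large ring was pushed against both stop pins, where it held under a 10 N push. The gauge head was then pushed up until the needle had turned half a turn (plunger about 6 mm in), the hand was withdrawn clear, and the job was handed in at about 32.5 s.

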